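Index the sample carousel and load the last vial

ROBOT

A 7-joint arm with a two-finger parallel gripper is mounted at the origin on the work surface. World frame = base frame: x ahead of the robot, y to its left, z up, the work surface at z = 0. Lengths are in m, angles in degrees, forces in N, time in s.
With the tool pointing down it reaches from about 0.4 to 0.875 m from the base axis. Payload 6.5 kg.
Tool frame: the origin (TCP) lies at the very end of the fingers, on their centre line; the grasp point (between the pads) lies 19 mm behind it (arm.tcp_to_grasp is the distance from the TCP to the grasp point, in m); z points along the fingers, x is the direction in which the jaws open and shut, and the axes are right-handed (so a half turn about z gives the same grasp; the last joint's range is limited). The gripper opens to 88 mm and grips with 3 to 60 N. Pads are 18 mm wide; open, the fingers measure 123 mm over their backs; the gripper's body (75 mm by 187 mm) begins 45 mm behind the grasp point.
Start: joints at [-77.934, 30.733, -0.252, 88.115, 0.149, 61.152, -4.079], TCP at [0.178, 0.625, 0.239] pointing down, gripper open.
Joint ranges: [-154.64, 154.64], [-21.42, 123.67], [-72.66, 72.17], [13.99, 137.28], [-74.86, 254.86], [10.95, 109.41], [-158.01, 158.01]. Speed limits (degrees/s): [136.94, 136.94, 180, 180, 180, 180, 180].

INTERFACE

Orientations are given as [roll, pitch, yaw] about the fixed x, y, z axes, in that order (R = Rz(yaw) Ry(pitch) Rx(roll)).
In Python, from station import arm, release, grab, kin, optics, finder gives the robot as it stands. Calls block until the motion is done:
- arm.movep(position, orientation): joint-space move of the TCP to a pose.
- arm.servo_line(position, rot=None, rate=0.15): straight line of the TCP; rot=None keeps the orientation; rate is the mean speed in m/s.
- arm.set_joints(angles): joint-space move.
- release() and grab(): open the fingers fully, or close them until they stop; the grip force is fixed at half the most.
- arm.pause(seconds).
- kin.inverse_kinematics(position, orientation): joint angles nearest the present ones, or None.
- optics.camera(name): name is "scene" or "top" or "wrist"; returns the picture (384x512x3 uint8, red, green, blue); there is no depth.
- optics.camera_params(name): a dict with "fx", "fy", "cx", "cy" (pixels), "R" (3x3) and "t" (3): a world point X has camera coordinates R X + t. Camera axes: x right, y down, z forward; pixel columns grow to the right and rows downward; lengths in m; the calibration is good to about 2 mm. The wrist camera is an equidistant fisheye: a pixel r from the principal point sees the ray r / f radians off the axis. A picture is of the moment at which its call begins: read the wrist's pose just before it. camera_params takes no time and is no camera call; for the wrist camera it gives the pose at the moment of the call.
A pose or a line that the arm cannot do raises arm.IKError and nothing moves.
- arm.job_done(): hands the job in, once; it reports no verdict.
Trained networks look in the newest picture that a camera, given by its name, has taken for a name from the list of things; names that differ only in an ending like _2 or _b are one class to them, and where a whole thing is asked for, a point or a joint stands for the part that bears it (a point fixed in the world has none). Each returns a list of dicts, best first, with "conf" (0 to 1); they miss things now and then, are a little off and sometimes report something else, mostly with a low value. They report only what shows in the picture. A call takes as long as a camera call. They do not tell look-alikes from the thing itself.
- finder.cut_out(camera, label): "pixels" (384x512 bool, what is visible of it) and "box" ([centre column, centre row, width, height] in pixels, round what is visible of it).
Readings, each from a call of its own:
- arm.read_clock(): time.
- arm.read_joint_pos(): joint angles.
- arm.read_joint_vel(): joint speeds.
- arm.read_joint_efforts(): joint torques, N m.
- arm.read_tool_pos(): TCP position.
- arm.read_tool_rot(): TCP orientation.
- arm.read_wrist_force(): force on the tool from outside, world axes, zero at the start.
- arm.read_torque(): the same for the moment, N m.
- arm.read_finger_gap(): opening from 0.0 (shut) to 1.0 (fully open).
Only numpy, scipy, OpenCV 4.12 (cv2) and the standard library are available. Lean on these libraries where they do the work, as an engineer would, in place of code of your own. Each camera call takes 0.05 s, during which the arm holds its last target.

TASK

Turn the sample carousel by slowly pushing one of its spokes until the spring plunger drops into the index gap and locks it; then keep leaning on the spoke with a steady push of about 10 N for a second, to take up the play, and let go. After that pick up the loose vial from the bench and seat it upright, fully down, in the empty pocket, leaving the carousel locked. Never load the carousel or the vial with more than 25 N, and leave the other things on the bench where they are.

Things in the scene. Friction and masses are not known exactly. Their poses are not given: they have to be found in the camera images.
- carousel_base: fixed grey base disc, 200 mm across, of the sample carousel. Origin on the turntable's vertical axis at bench height. A tongue (6 mm high, 30 mm wide) with a white index line runs along its -x axis out to 180 mm. On the opposite side a separate plunger bracket is clamped on by hand, within 5 deg of the base's +x axis: 102 to 152 mm from the axis, 84 mm high, its arm reaching inwards to 76 mm
- hub (a point): on the turntable's axis, 60 mm above the bench (top of a 28 mm hub). The turntable, a disc 192 mm across, top face 38 mm above the bench, turns with a few N of drag at the spoke ends and stays where left. Free from 44 deg counter-clockwise (from above) to 26 deg clockwise of index; starts 20 to 42 deg counter-clockwise, so turn it clockwise. Four fixed vials on it reach 88 mm above the bench
- pocket (a point): centre of the floor of the only empty one of five vial pockets, 55 mm from the axis, 38 mm above the bench; turns with the turntable. A grey collar, bore 27 mm, 14 mm high, mouth flared to 33 mm. At the index position it lies on the base's -x axis, in line with the white index line, to about 5 deg
- spoke_tip (a point): top of the outer end of the spoke in line with the empty pocket, 155 mm from the axis, 38 mm above the bench; turns with the turntable. Three such bars, 120 deg apart, 12 mm wide, z 28 to 38 mm, stick out of the disc from 96 to 155 mm from the axis. At the index position this one stands over the white index line, to about 5 deg
- plunger_level (a point): moves up and down with the spring plunger and gives the height of its grey knob's top, but lies on the turntable's axis, so its x and y tell nothing (the knob, 26 mm across, stands 88 mm out, on the bracket). Until locked the 12 mm nose rides on a rail under about 5 N of spring, level 118 mm above the bench; at index it drops into a 14 mm gap: level 110 mm
- index_line (a point): outer end of the white line on the base's tongue, 177 mm from the axis, 8 mm above the bench. It shows the index position only to about 5 deg: the plunger decides. The damped nose drops only if the turntable comes slowly (below about 30 mm/s at the spoke end); faster, it may ride over and must be brought back. Once in, 1 mm of play is left, then a hard stop: the force then climbs by several N per mm
- vial: the loose vial to load: amber glass, 24 mm across, 50 mm tall with its white cap (cap 21 mm across, its top 11 mm), 30 g, standing upright on the bench. Origin centre of underside, z up. Same as the four in the carousel.
- beaker: white open beaker, 54 mm across, 62 mm tall, origin centre of underside; bystander
- jar: squat amber jar with white lid, 48 mm across, 50 mm tall, twice as wide as a vial, origin centre of underside; bystander
- weight_case: closed wooden case 70 x 50 x 30 mm, origin centre of underside; bystander
- spatula: lab spatula, 170 mm long, lying flat on the bench, left (+y); bystander
- reagent: big amber reagent bottle, 76 mm across, 150 mm tall, origin centre of underside; bystander
- tip_tray: white open tray 120 x 85 x 35 mm, origin centre of underside; bystander
There are look-alikes about, which are no part of the job. What is shaped like the vial but turquoise or yellow is not meant.

How it is judged (in metres and radians):
On the way, in this order (a step that is already met when the one before it is completed fails the run):
1. with the plunger dropped in at the index position, the fingers lean on the carousel steadily with 6 to 16 N (height (world z) of plunger_level below 0.1115 m and y of pocket in the frame of carousel_base between -0.0065 and 0.0065 m and x of pocket in the frame of carousel_base below 0 m and contact force between the fingers and carousel_base between 6 and 16 N), for 0.5 s.
2. the vial is lifted off the bench (height (world z) of vial above 0.02 m and contact force between vial and carousel_base below 0.01 N), for 0.1 s.
At the end, for the whole second after the job is handed in: The plunger is down (level below 111.5 mm) with the pocket within 6.5 mm of the index line, and the vial stands at rest and upright (within 0.1 rad) in that pocket, its underside within 3 mm of the pocket floor and within 4 mm of its centre (height (world z) of plunger_level below 0.1115 m and y of pocket in the frame of carousel_base between -0.0065 and 0.0065 m and x of pocket in the frame of carousel_base below 0 m and horizontal distance between vial and pocket below 0.004 m and height (world z) of vial between 0.035 and 0.041 m and angle between vial's own z axis and vertical below 0.1 rad and linear speed of vial below 0.01 m/s); the robot touches nothing.
It fails at once if the carousel is pushed, or the vial pressed into it, with more than 25 N (contact force between any of the fingers, the arm, vial and carousel_base above 25 N).
It fails at once if one of the other things on the bench is moved by more than 25 mm (distance of any of beaker, jar, weight_case, spatula, reagent, tip_tray from where it was at the start of the episode above 0.025 m).
It fails at once if one of the standing vessels is tipped over (angle between any of beaker, jar, reagent's own z axis and vertical above 0.6 rad).
It also fails if it takes over 72 s, if anything falls off the work surface, if the arm or the gripper's body presses on something with over 40 N, if the wrist force passes 120 N, or if a joint passes its speed limit or range.

## Working session

There is one attempt and no reset: what is moved stays moved. The work goes in short steps, each a Python script; the robot and the scene stay as the last script left them, time stands still between calls to the robot, and variables do not carry over. Pictures are saved under pics/ and viewed, and the job is handed in when it is done.

```bash
ls -la; mkdir -p pics; python3 - <<'E'
from station import arm, release, grab, kin, optics, finder
import cv2
for n in ("scene","top","wrist"):
    im=optics.camera(n); cv2.imwrite(f"pics/{n}0.png",cv2.resize(im[:,:,::-1],(800,600),interpolation=cv2.INTER_CUBIC))
    p=optics.camera_params(n); print(n,p)
print(arm.read_clock(),arm.read_tool_pos(),arm.read_tool_rot(),arm.read_wrist_force())
E
```

```text
total 12
drwxr-xr-x  3 agent agent 4096 Dec  6 20:24 .
drwxr-xr-x 23 root  root  4096 Dec  6 20:23 ..
drwxr-xr-x  2 agent agent 4096 Dec  6 20:24 pics
scene {'fx': 376.11424050765, 'fy': 376.11424050765, 'cx': 266.1814548816864, 'cy': 193.4883990449947, 'R': array([[ 0.54987405,  0.83520404,  0.00852863],
       [ 0.46228438, -0.29581851, -0.83593334],
       [-0.69565198,  0.46360071, -0.54876471]]), 't': array([-0.29229071, -0.18785639,  1.49575164])}
top {'fx': 458.13405156098344, 'fy': 458.13405156098344, 'cx': 250.76989351861008, 'cy': 189.98751646440198, 'R': array([[ 7.63528259e-03, -9.99970702e-01,  5.44896676e-04],
       [-9.89915090e-01, -7.63558409e-03, -1.41456041e-01],
       [ 1.41456057e-01,  5.40655404e-04, -9.89944388e-01]]), 't': array([-0.02383273,  0.59675402,  1.24918914])}
wrist {'fx': 297.3186396354542, 'fy': 297.3186396354542, 'cx': 260.2492630249683, 'cy': 189.11326234057574, 'R': array([[ 2.73053462e-01,  9.61998385e-01, -9.56539716e-04],
       [ 9.21483060e-01, -2.61267814e-01,  2.87416248e-01],
       [ 2.76244054e-01, -7.93614368e-02, -9.57805296e-01]]), 't': array([-0.64864831, -0.03964226,  0.38842177])}
0.15 [0.17751673 0.62483767 0.23806055] [1.79993356e+02 7.11834516e-02 7.41457816e+01] [0.88440231 0.03216422 0.79475158]
```

View pics/top0.png

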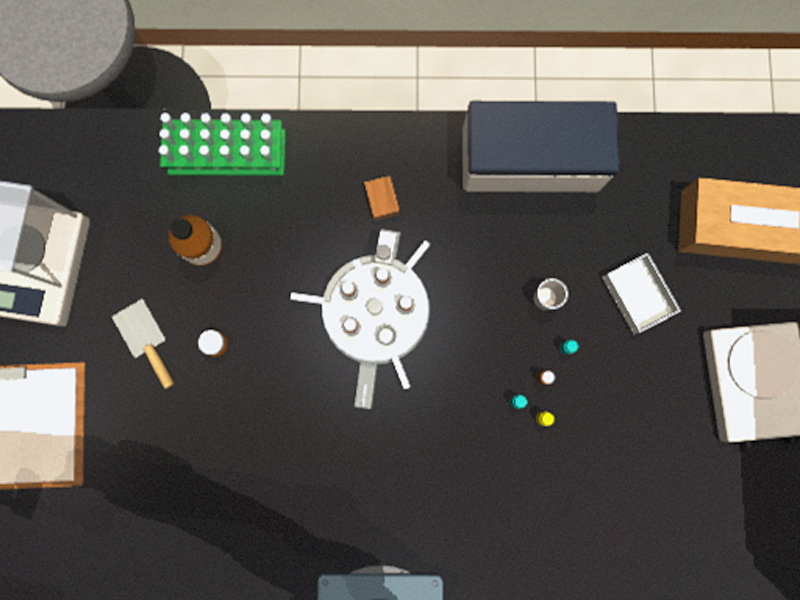

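View pics/scene0.png

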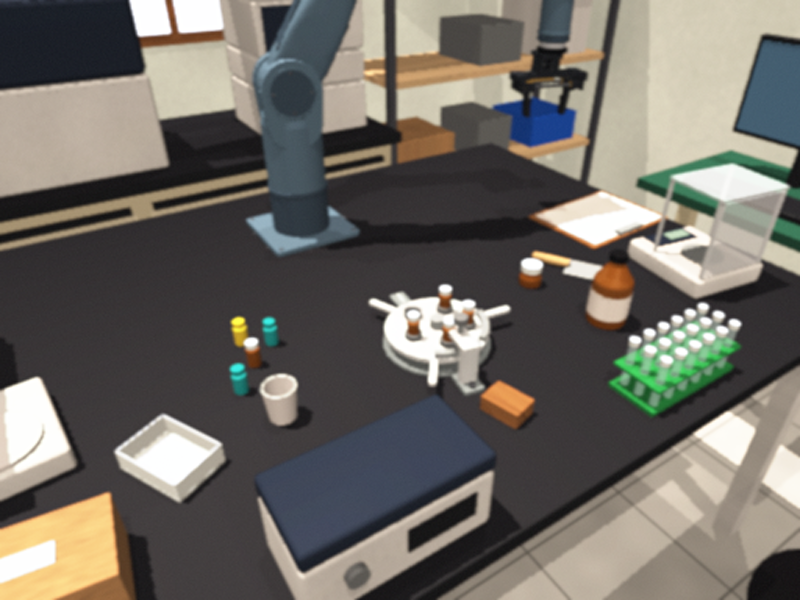

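View pics/wrist0.png

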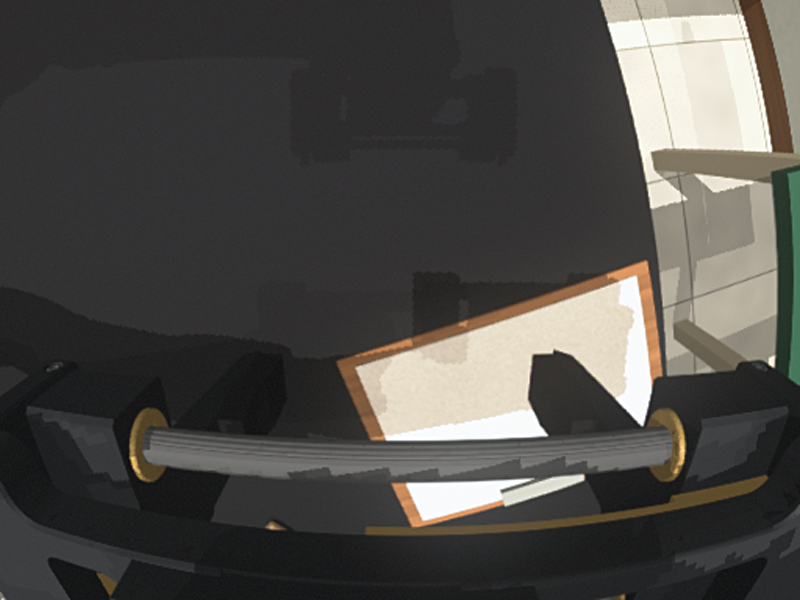

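```bash
cat > h.py <<'E'
import numpy as np, cv2, itertools
from station import arm, release, grab, kin, optics, finder
def ray(cam,u,v,P=None):
    P=P or optics.camera_params(cam)
    x=(u-P['cx'])/P['fx']; y=(v-P['cy'])/P['fy']
    if cam=='wrist':
        r=np.hypot(x,y); d=np.array([np.sin(r)*x/max(r,1e-9),np.sin(r)*y/max(r,1e-9),np.cos(r)])
    else: d=np.array([x,y,1.])
    R=np.array(P['R']); return -R.T@P['t'], R.T@(d/np.linalg.norm(d))
def onz(cam,u,v,z,P=None):
    c,d=ray(cam,u,v,P); return c+d*(z-c[2])/d[2]
def proj(cam,X,P=None):
    P=P or optics.camera_params(cam)
    X=np.array(P['R'])@np.asarray(X,float)+P['t']
    if cam=='wrist':
        r=np.hypot(X[0],X[1]); th=np.arctan2(r,X[2]); s=th/max(r,1e-9)
        return np.array([P['cx']+P['fx']*X[0]*s,P['cy']+P['fy']*X[1]*s])
    return np.array([P['cx']+P['fx']*X[0]/X[2],P['cy']+P['fy']*X[1]/X[2]])
def crop(im,c,w,name,f=None):
    h=int(w*.75); x0=max(0,int(c[0]-w/2)); y0=max(0,int(c[1]-h/2)); s=im[y0:y0+h,x0:x0+w,::-1]
    f=f or 800/w; f=min(f,800/s.shape[1],600/s.shape[0])
    cv2.imwrite(name,cv2.resize(s,None,fx=f,fy=f,interpolation=cv2.INTER_CUBIC)); return x0,y0,f
E
python3 - <<'E'
from h import *
for n in ("top","scene"):
    im=optics.camera(n)
    for l in ("carousel_base","hub","pocket","spoke_tip","plunger_level","index_line","vial"):
        r=finder.cut_out(n,l)
        for q in r[:6]:
            ys,xs=np.nonzero(q['pixels'])
            print(n,l,round(q['conf'],2),np.round(q['box'],1),len(xs),np.round([xs.mean(),ys.mean()],1) if len(xs) else None)
    if n=="top":
        print(crop(im,(242,203),130,"pics/topc.png"),crop(im,(350,245),70,"pics/topv.png"))
    else: print(crop(im,(285,215),130,"pics/scc.png"),crop(im,(160,220),80,"pics/scv.png"))
print(arm.read_clock())
E
```

```text
top carousel_base 0.81 [231.1 205.9  86.5 106.8] 4415 [238.9 200.6]
top carousel_base 0.27 [229.8 200.9  88.9  87.2] 3977 [239.4 196.9]
top hub 0.6 [232.  201.7  87.2  94. ] 3832 [239.2 196.7]
top pocket 0.98 [230.1 200.6  91.9  96.5] 3971 [239.7 196.9]
top spoke_tip 0.73 [244.3 161.8   7.5   7.9] 75 [244.9 160.7]
top spoke_tip 0.58 [229.9 199.2  90.1  92.6] 3739 [239.4 196.8]
top plunger_level 0.55 [244.8 162.3   7.8   5.2] 53 [244.9 160.9]
top index_line 0.66 [232.2 207.6  81.7 104.9] 4272 [239.  201.4]
top vial 0.69 [124.6 153.9  37.6  32. ] 834 [124.4 153. ]
top vial 0.54 [346.6 266.7   7.2  13.4] 63 [348.2 266.7]
top vial 0.44 [351.  241.6  13.2   8.7] 87 [348.1 240.8]
top vial 0.41 [365.9 219.9   9.2   7.3] 78 [363.3 221.3]
(177, 154, 6.153846153846154) (315, 219, 11.428571428571429)
scene carousel_base 0.56 [281.  214.9  90.8  63.4] 2822 [276.7 212.7]
scene hub 0.94 [282.9 212.2  82.5  64.3] 2062 [277.3 210.4]
scene pocket 0.7 [280.2 214.1  92.   64. ] 2260 [277.1 209.6]
scene spoke_tip 0.86 [280.6 214.1  89.5  63.8] 2153 [277.2 209.4]
scene plunger_level 0.63 [295.5 209.8   9.7  19.5] 93 [294.3 205.4]
scene index_line 0.57 [282.9 216.1  89.5  62.8] 2597 [275.5 213.2]
scene index_line 0.48 [293.9 210.5  13.5  20.6] 122 [294.2 206.2]
scene vial 0.71 [281.2 214.9  88.5  60.4] 2156 [277.4 209.8]
scene vial 0.69 [153.6 239.9  11.9  22.8] 175 [153.2 242.5]
scene vial 0.64 [162.9 225.9  16.6  18.7] 163 [161.8 226. ]
(220, 166, 6.153846153846154) (120, 190, 10.0)
0.95
```

View pics/topc.png

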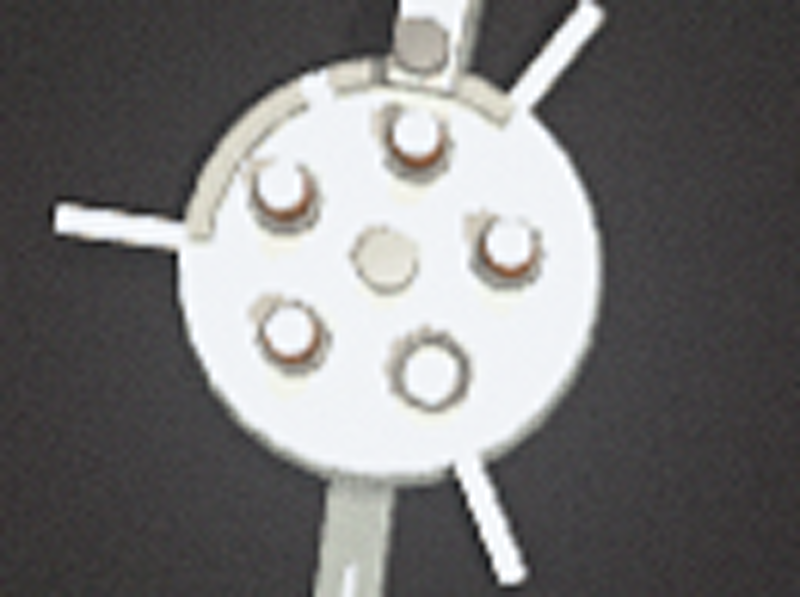

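View pics/scc.png

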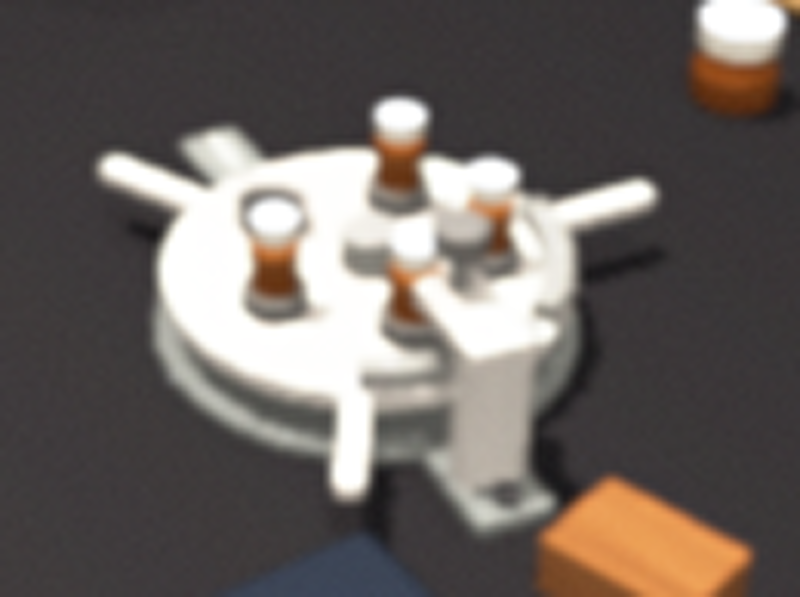

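View pics/scv.png

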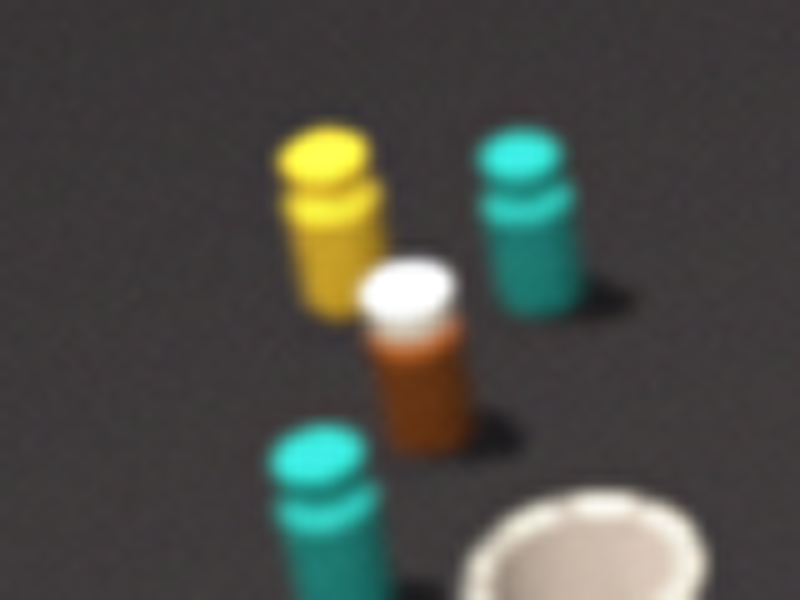

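View pics/topv.png

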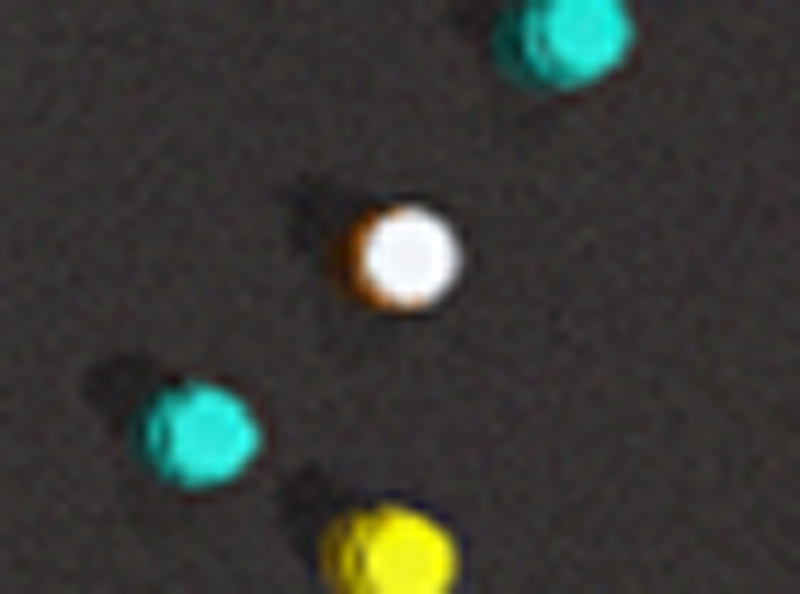

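```bash
python3 - <<'E'
from h import *
def tp(x,y,x0,y0,f): return (x+.5)/f-.5+x0,(y+.5)/f-.5+y0
c=(177,154,6.1538); v=(315,219,11.4286)
for n,x,y,z in [("hub",386,260,.06),("disc",390,266,.038),("spoketip",513,580,.038),("spokeroot",466,462,.038),("pocketrim",431,371,.052),("tongue end of crop",348,580,.008),("knob",421,45,.118),("spokeL tip",58,216,.038),("spokeR tip",593,9,.038)]:
    print(n,np.round(onz("top",*tp(x,y,*c),z),4))
for n,x,y in [("vial",410,256),("turqA",585,32),("turqB",208,435),("yel",407,553)]:
    print(n,np.round(onz("top",*tp(x,y,*v),.05),4))
for n,x,y in [("idxline end",365,400),("beaker",552,290)]:
    print(n,np.round(onz("top",(x+.5)*.64-.5,(y+.5)*.64-.5,.008 if n[0]=='i' else .062),4))
# scene
s=(120,190,10.)
for n,x,y in [("vial",410,287),("turq",522,156),("turq2",322,455),("yel",325,156)]:
    print('scene',n,np.round(onz("scene",*tp(x,y,*s),.05),4))
s=(220,166,6.1538)
for n,x,y,z in [("hub",372,237,.06),("spoketip",105,165,.038)]:
    print('scene',n,np.round(onz("scene",*tp(x,y,*s),z),4))
E
```

```text
hub [0.5778 0.0124 0.06  ]
disc [0.5779 0.0111 0.038 ]
spoketip [ 0.4354 -0.046   0.038 ]
spokeroot [ 0.4884 -0.0244  0.038 ]
pocketrim [ 0.5285 -0.0082  0.052 ]
tongue end of crop [0.4353 0.0297 0.008 ]
knob [ 0.6647 -0.0032  0.118 ]
spokeL tip [0.5999 0.1641 0.038 ]
spokeR tip [ 0.699  -0.0819  0.038 ]
vial [ 0.4559 -0.2953  0.05  ]
turqA [ 0.5104 -0.339   0.05  ]
turqB [ 0.4128 -0.2457  0.05  ]
yel [ 0.3852 -0.2929  0.05  ]
idxline end [0.4128 0.0285 0.008 ]
beaker [ 0.6091 -0.3037  0.062 ]
scene vial [ 0.4548 -0.2918  0.05  ]
scene turq [ 0.4127 -0.2434  0.05  ]
scene turq2 [ 0.5109 -0.3356  0.05  ]
scene yel [ 0.3826 -0.2903  0.05  ]
scene hub [0.5861 0.0102 0.06  ]
scene spoketip [ 0.4379 -0.0467  0.038 ]
```

```bash
python3 - <<'E'
from h import *
grab(); print(arm.read_clock(),arm.read_finger_gap())
arm.movep([.462,-.073,.17],[180,0,112])
print(arm.read_clock(),arm.read_tool_pos(),arm.read_tool_rot(),arm.read_wrist_force(),arm.read_joint_pos())
P=optics.camera_params("wrist"); im=optics.camera("wrist"); cv2.imwrite("pics/w1.png",cv2.resize(im[:,:,::-1],(800,600)))
A=np.array([.579,.0115])
for n,X in [("axis",[*A,.06]),("tip",[.4354,-.046,.038]),("tcp",arm.read_tool_pos())]: print(n,proj("wrist",X,P)*1.5625)
E
```

```text
2.25 0.0029133047774282713
4.925 [ 0.46234722 -0.07233788  0.17005045] [ 1.79982001e+02 -5.07855517e-03  1.12061203e+02] [-0.1672976   0.73943095 -0.654367  ] [-16.3118697   19.88546114  23.71114969 119.49890658 -11.64252664
  42.75717215 126.79154915]
axis [456.08219029 483.73663685]
tip [464.23254569 258.15238246]
tcp [408.74600607 380.31783968]
```

View pics/w1.png

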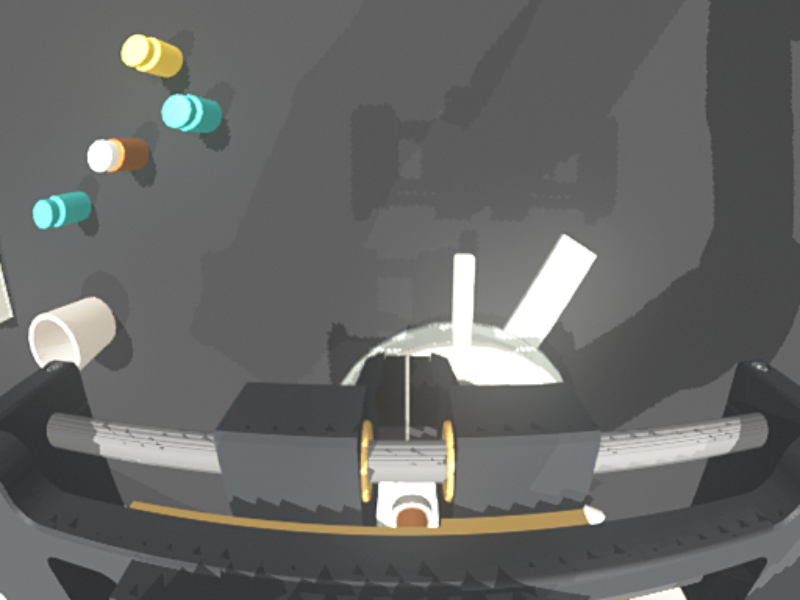

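```bash
cat >> h.py <<'E'
A=np.array([.579,.0115]); RC=.143; D=.0235
def pose(phi,back=0.,z=.018):
    p=np.radians(phi); u=np.array([-np.cos(p),-np.sin(p)]); t=np.array([u[1],-u[0]])
    c=A+RC*u-(D+back)*t
    return [c[0],c[1],z],[180,0,float(np.degrees(np.arctan2(t[1],t[0])))],t,u
def force(n=3): return np.mean([arm.read_wrist_force() for _ in range(n)],axis=0)
E
python3 - <<'E'
from h import *
p,r,t,u=pose(21.8,.012,.06); arm.servo_line(p,r,rate=.12)
p,r,t,u=pose(21.8,.012); arm.servo_line(p,r,rate=.06)
c0=arm.read_clock(); F0=force(5); print(c0,arm.read_clock(),F0,arm.read_tool_pos())
np.save("F0.npy",F0)
p,r,t,u=pose(21.8,.002); arm.servo_line(p,r,rate=.015); print(arm.read_clock(),(force()-F0)@t)
phi=21.8
while phi>8:
    phi-=1.6   # 4 mm
    p,r,t,u=pose(phi); arm.servo_line(p,r,rate=.013)
    f=force()-F0; print(round(arm.read_clock(),2),round(phi,1),"Ft %.1f Fu %.1f Fz %.1f"%(f@[*t,0] if 0 else f[:2]@t,f[:2]@u,f[2]))
    if abs(f[:2]@t)>12: print("stop");break
E
```

```text
6.8917 6.8917 [-0.16894049 -0.14283137 -0.57382322] [ 0.45950429 -0.07465021  0.01807089]Traceback (most recent call last):
  File "<stdin>", line 6, in <module>
ValueError: matmul: Input operand 1 has a mismatch in its core dimension 0, with gufunc signature (n?,k),(k,m?)->(n?,m?) (size 2 is different from 3)
```

```bash
python3 - <<'E'
from h import *
F0=np.load("F0.npy"); phi=21.8
while phi>6:
    phi-=1.6   # 4 mm
    p,r,t,u=pose(phi); arm.servo_line(p,r,rate=.013)
    f=force()-F0; print(round(arm.read_clock(),2),round(phi,1),"Ft %.1f Fu %.1f Fz %.1f"%(f[:2]@t,f[:2]@u,f[2]))
    if abs(f[:2]@t)>12: print("stop");break
P=optics.camera_params("wrist"); im=optics.camera("wrist"); cv2.imwrite("pics/w2.png",cv2.resize(im[:,:,::-1],(800,600)))
im=optics.camera("top");crop(im,(242,203),130,"pics/t2.png")
im=optics.camera("scene");crop(im,(285,215),130,"pics/s2.png")
E
```

```text
8.32 20.2 Ft -2.1 Fu -0.4 Fz -0.6
8.78 18.6 Ft -1.3 Fu -0.6 Fz -0.3
9.24 17.0 Ft -1.3 Fu -0.5 Fz 0.5
9.7 15.4 Ft -1.6 Fu 1.9 Fz -0.1
10.16 13.8 Ft -2.4 Fu 0.1 Fz 0.9
10.62 12.2 Ft -2.4 Fu 1.0 Fz -0.1
11.07 10.6 Ft -2.1 Fu 1.5 Fz 1.1
11.53 9.0 Ft -1.0 Fu 1.9 Fz 0.5
11.99 7.4 Ft -1.3 Fu 2.2 Fz 1.4
12.45 5.8 Ft -2.2 Fu 1.7 Fz 0.4
```

View pics/t2.png

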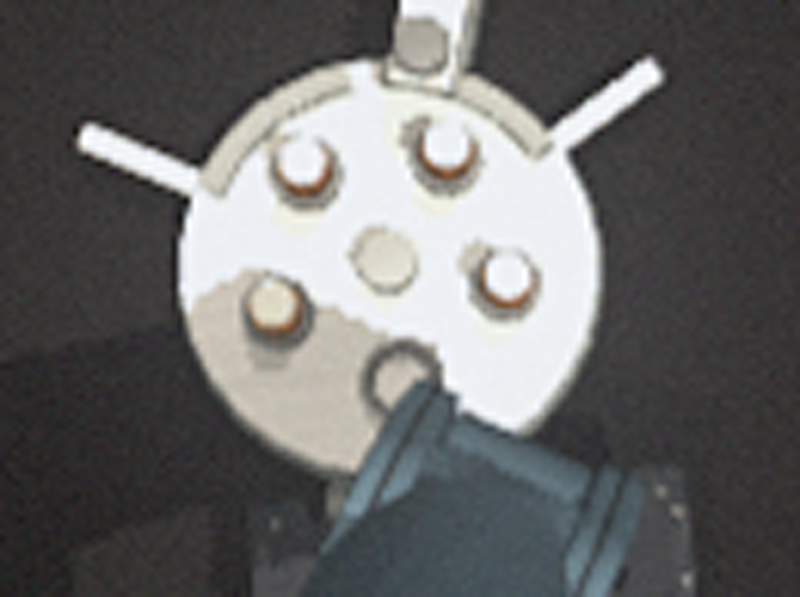

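View pics/s2.png

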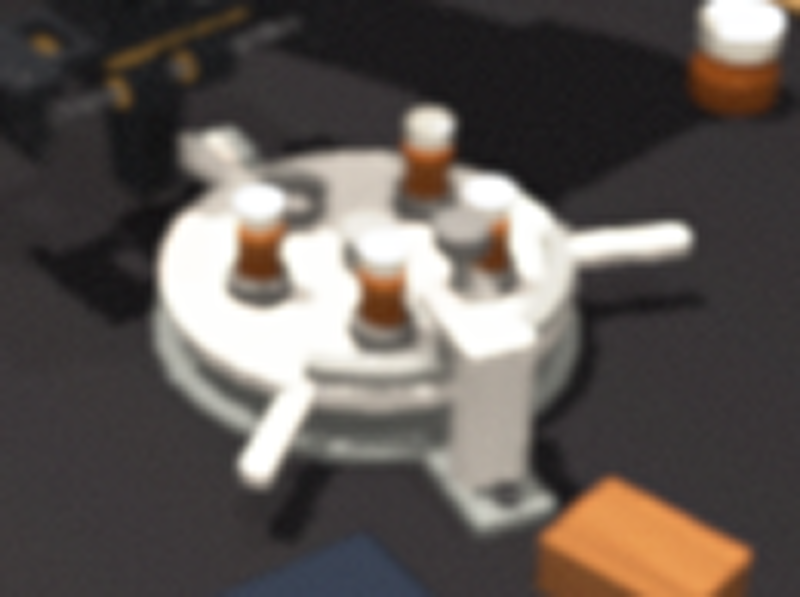

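View pics/w2.png

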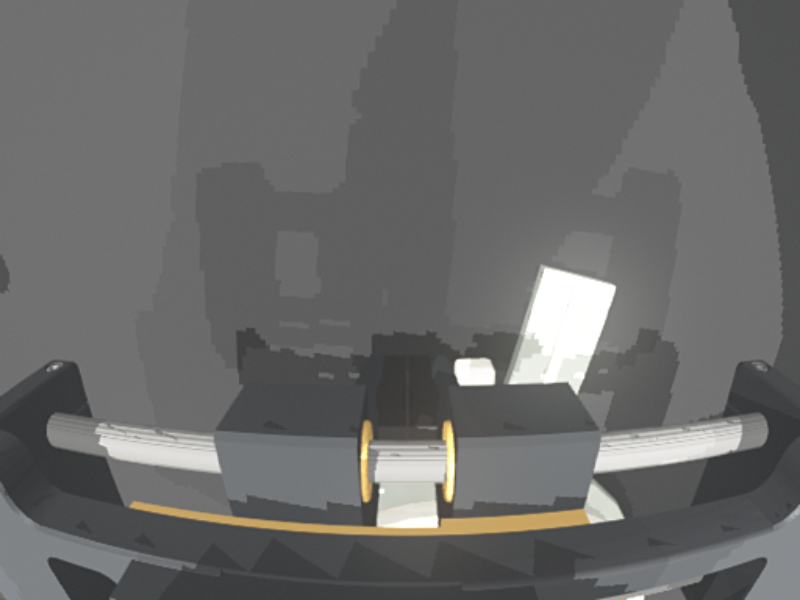

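```bash
python3 - <<'E'
from h import *
F0=np.load("F0.npy"); phi=5.8
while phi>-16:
    phi-=(1.2 if phi>-3 else .4)
    p,r,t,u=pose(phi); arm.servo_line(p,r,rate=.012 if phi>-3 else .008)
    f=force()-F0; print(round(arm.read_clock(),2),round(phi,1),"Ft %.1f Fu %.1f Fz %.1f"%(f[:2]@t,f[:2]@u,f[2]))
    if abs(f[:2]@t)>5: print("stop");break
im=optics.camera("top");crop(im,(242,203),130,"pics/t3.png")
im=optics.camera("scene");crop(im,(285,215),130,"pics/s3.png")
E
```

```text
13.0 4.6 Ft -2.4 Fu 0.3 Fz -0.2
13.4 3.4 Ft -1.9 Fu 0.2 Fz 0.8
13.8 2.2 Ft -3.5 Fu -0.2 Fz 0.3
14.2 1.0 Ft -2.2 Fu 0.0 Fz 1.1
14.6 -0.2 Ft -2.0 Fu -0.1 Fz 1.3
15.0 -1.4 Ft -2.4 Fu 0.7 Fz 1.2
15.4 -2.6 Ft -2.2 Fu -0.2 Fz 0.3
15.93 -3.8 Ft -2.6 Fu -0.1 Fz 2.2
16.21 -4.2 Ft -3.1 Fu 0.1 Fz 1.4
16.48 -4.6 Ft -2.7 Fu -0.1 Fz 0.9
16.76 -5.0 Ft -1.9 Fu -0.4 Fz 0.5
17.03 -5.4 Ft -2.2 Fu 0.5 Fz 0.8
17.31 -5.8 Ft -2.6 Fu 0.1 Fz 1.8
17.58 -6.2 Ft -2.9 Fu 1.1 Fz 1.4
17.86 -6.6 Ft -2.1 Fu -0.0 Fz 1.2
18.13 -7.0 Ft -2.8 Fu 0.9 Fz 1.6
18.41 -7.4 Ft -2.5 Fu 1.7 Fz 0.9
18.68 -7.8 Ft -2.0 Fu 1.2 Fz 2.0
18.96 -8.2 Ft -1.5 Fu 1.9 Fz 1.8
19.23 -8.6 Ft -2.3 Fu 1.3 Fz 2.0
19.51 -9.0 Ft -3.5 Fu 2.0 Fz 1.0
19.78 -9.4 Ft -1.9 Fu 1.2 Fz 1.8
20.06 -9.8 Ft 0.3 Fu -0.1 Fz 0.4
20.33 -10.2 Ft 0.8 Fu -0.8 Fz 0.5
20.61 -10.6 Ft 0.1 Fu 0.7 Fz 0.4
20.88 -11.0 Ft 0.3 Fu 0.3 Fz 1.3
21.16 -11.4 Ft -0.6 Fu -0.9 Fz 0.5
21.43 -11.8 Ft -0.1 Fu -0.0 Fz 0.6
21.71 -12.2 Ft -2.2 Fu -0.3 Fz 0.6
21.98 -12.6 Ft -5.6 Fu -0.6 Fz -0.3
stop
```

View pics/s3.png

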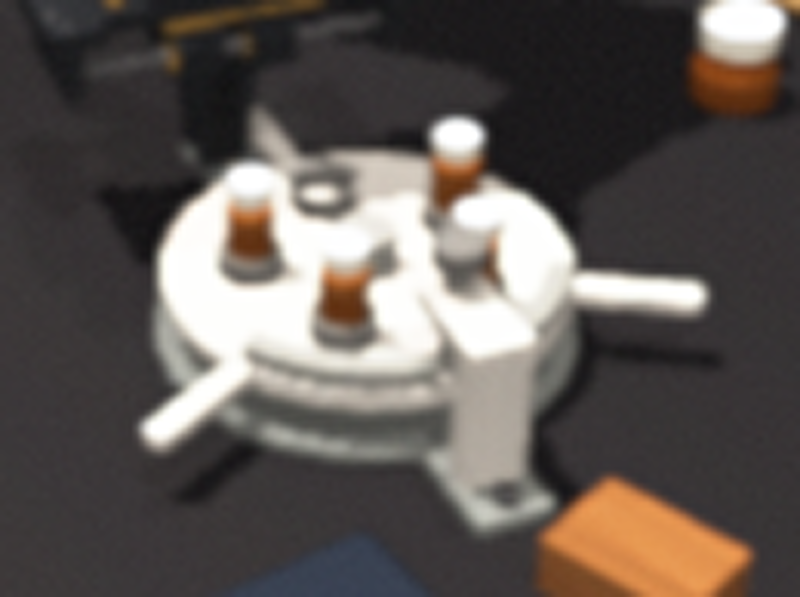

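View pics/t3.png

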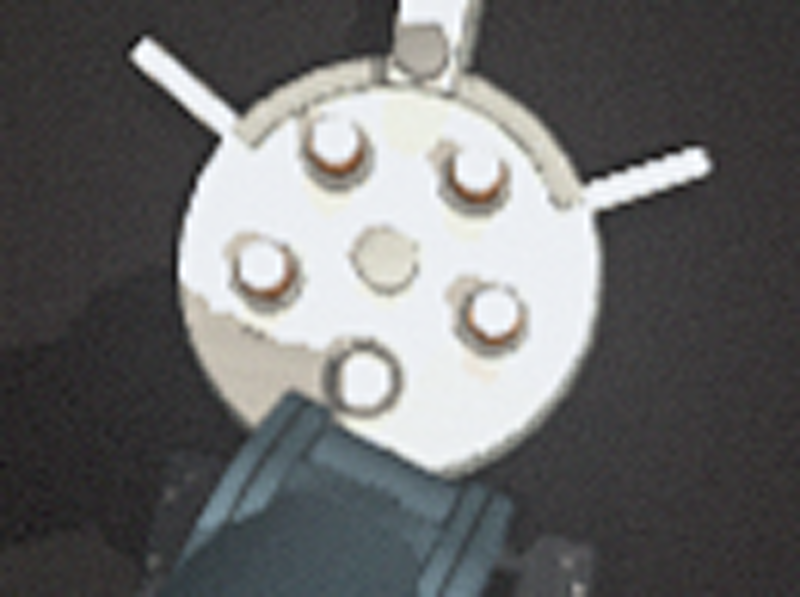

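```bash
python3 - <<'E'
from h import *
F0=np.load("F0.npy"); phi=-12.6
f=force()-F0; _,_,t,u=pose(phi); print("now",f[:2]@t)
for k in range(12):
    phi-=.15
    p,r,t,u=pose(phi); arm.servo_line(p,r,rate=.006)
    f=force(5)-F0; print(round(arm.read_clock(),2),round(phi,2),"Ft %.1f Fu %.1f Fz %.1f"%(f[:2]@t,f[:2]@u,f[2]))
    if -(f[:2]@t)>9.3: break
for k in range(6):
    arm.pause(.2); f=force()-F0; print(round(arm.read_clock(),2),"Ft %.1f Fu %.1f Fz %.1f"%(f[:2]@t,f[:2]@u,f[2]))
open("phi","w").write(str(phi))
E
```

```text
now -4.7763356998326625
22.33 -12.75 Ft -5.5 Fu -1.4 Fz 1.1
22.58 -12.9 Ft -6.1 Fu -1.2 Fz 2.4
22.83 -13.05 Ft -7.4 Fu -0.6 Fz 1.3
23.08 -13.2 Ft -8.4 Fu -1.4 Fz 2.2
23.33 -13.35 Ft -9.3 Fu 0.3 Fz 1.3
23.53 Ft -9.3 Fu -1.0 Fz 1.3
23.73 Ft -8.9 Fu -1.1 Fz 2.9
23.93 Ft -9.5 Fu -0.9 Fz 1.5
24.13 Ft -9.7 Fu -0.6 Fz 1.6
24.33 Ft -9.3 Fu -1.3 Fz 2.0
24.53 Ft -9.4 Fu 0.0 Fz 1.1
```

```bash
python3 - <<'E'
from h import *
phi=float(open("phi").read())
p,r,t,u=pose(phi,.004); arm.servo_line(p,r,rate=.01)
p,r,t,u=pose(phi,.02); arm.servo_line(p,r,rate=.06)
arm.servo_line([p[0],p[1],.15],rate=.12)
arm.movep([.40,-.22,.2],[180,0,75]); print(arm.read_clock())
im=optics.camera("top");print(crop(im,(242,203),130,"pics/t4.png"))
im=optics.camera("scene");print(crop(im,(285,215),130,"pics/s4.png"))
for n in("top","scene"):
    for l in ("plunger_level","vial"):
        for q in finder.cut_out(n,l)[:5]:
            print(n,l,round(q['conf'],2),np.round(q['box'],1))
P=optics.camera_params("wrist"); im=optics.camera("wrist"); cv2.imwrite("pics/w4.png",cv2.resize(im[:,:,::-1],(800,600)))
np.save("P4.npy",P,allow_pickle=True)
print(proj("wrist",[.4555,-.294,.05],P)*1.5625,arm.read_clock())
K=A+.088*np.array([np.cos(np.radians(-9.7)),np.sin(np.radians(-9.7))])
for z in(.118,.110): print(z,(proj("scene",[*K,z])-[220,166])*6.1538,(proj("top",[*K,z])-[177,154])*6.1538)
E
```

```text
27.6667
(177, 154, 6.153846153846154)
(220, 166, 6.153846153846154)
top vial 0.65 [364.  220.8   9.8   7. ]
scene vial 0.71 [154.1 242.3  14.3  19. ]
scene vial 0.65 [174.8 213.3  13.6  18.5]
scene vial 0.53 [152.8 211.6   8.7  21.9]
scene vial 0.44 [163.  226.2  16.6  18.8]
[325.5667819  373.76898908] 28.0167
0.118 [456.6707076  222.45024771] [418.66345518  40.01258655]
0.11 [455.72798233 238.15445619] [418.87997315  43.76108749]
```

View pics/t4.png

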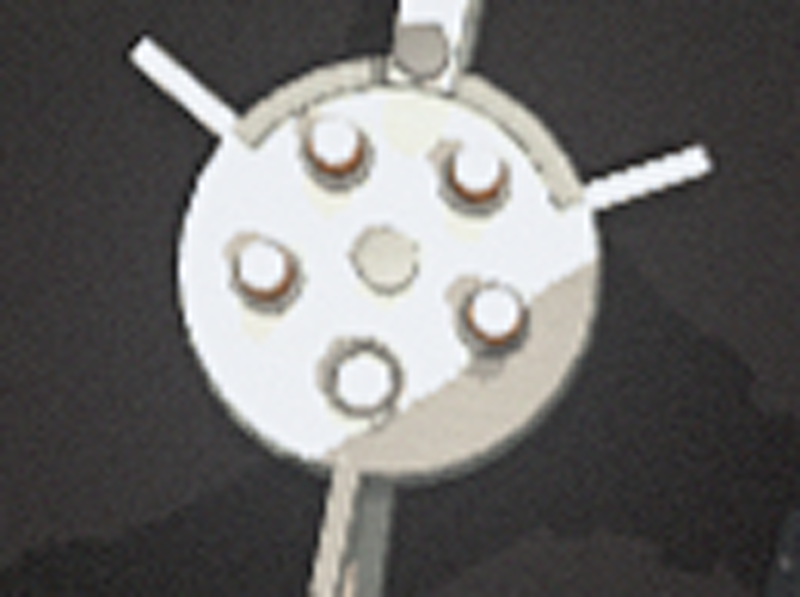

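View pics/s4.png

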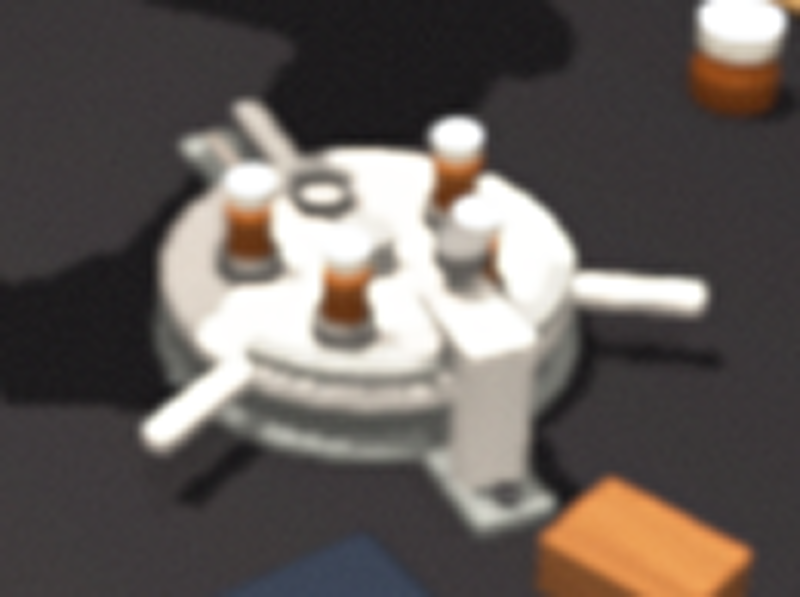

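View pics/w4.png

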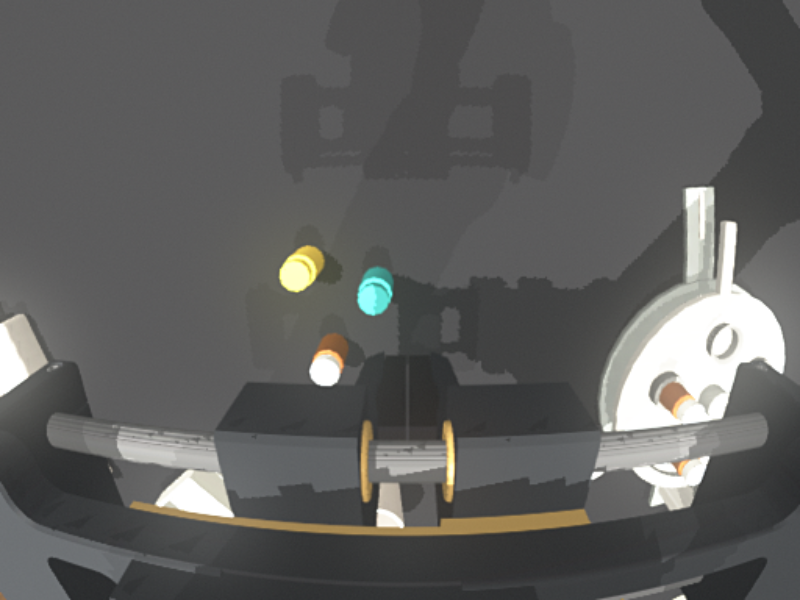

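```bash
python3 - <<'E'
from h import *
P=np.load("P4.npy",allow_pickle=True).item()
print("vial w",onz("wrist",(325+.5)/1.5625-.5,(371+.5)/1.5625-.5,.05,P))
print("pocket w",onz("wrist",(722.5)/1.5625-.5,(341.5)/1.5625-.5,.052,P))
tp=lambda x,y,x0,y0,f:((x+.5)/f-.5+x0,(y+.5)/f-.5+y0)
print("pocket top",onz("top",*tp(362,379,177,154,6.1538),.052))
print("pocket scene",onz("scene",*tp(322,191,220,166,6.1538),.052))
for n,x,y in [("vA",336,142),("vB",479,168),("vC",265,264),("vD",497,309)]: print(n,onz("top",*tp(x,y,177,154,6.1538),.088))
E
```

```text
vial w [ 0.45305091 -0.29381332  0.05      ]
pocket w [0.51641234 0.01446705 0.052     ]
pocket top [0.52460159 0.02285511 0.052     ]
pocket scene [0.53247209 0.01901845 0.052     ]
vA [0.62675863 0.03447954 0.088     ]
vB [ 0.6155638  -0.02903607  0.088     ]
vC [0.57195768 0.06503522 0.088     ]
vD [ 0.55278909 -0.03736339  0.088     ]
```

```bash
python3 - <<'E'
from h import *
from scipy.optimize import least_squares
V=np.array([[.62676,.03448],[.61556,-.02904],[.57196,.06504],[.55279,-.03736]])
k=[2,3,1,4]  # steps of 72deg clockwise from pocket... 
def res(q):
    a=[q[2]-np.radians(72*i) for i in k]
    return (V-(q[:2]+.055*np.c_[np.cos(a),np.sin(a)])).ravel()
q=least_squares(res,[.579,.0115,np.pi-.2]).x
pk=q[:2]+.055*np.array([np.cos(q[2]),np.sin(q[2])])
print("axis",q[:2],np.degrees(q[2]),"pocket",pk,np.abs(res(q)).max())
release(); print(arm.read_clock(),arm.read_finger_gap())
v=[.4547,-.2940]
arm.movep([*v,.13],[180,0,75])
P=optics.camera_params("wrist"); im=optics.camera("wrist"); cv2.imwrite("pics/w5.png",cv2.resize(im[:,:,::-1],(800,600)))
print(proj("wrist",[*v,.05],P)*1.5625,arm.read_clock(),arm.read_tool_pos())
np.save("P5.npy",P,allow_pickle=True)
E
```

```text
axis [0.57824891 0.01079204] 169.47328999836097 pocket [0.52417457 0.0208402 ] 0.0011421380551118743
29.3417 0.9995661913107668
[408.70006523 309.32833254] 29.925 [ 0.45431422 -0.29367939  0.13021369]
```

View pics/w5.png

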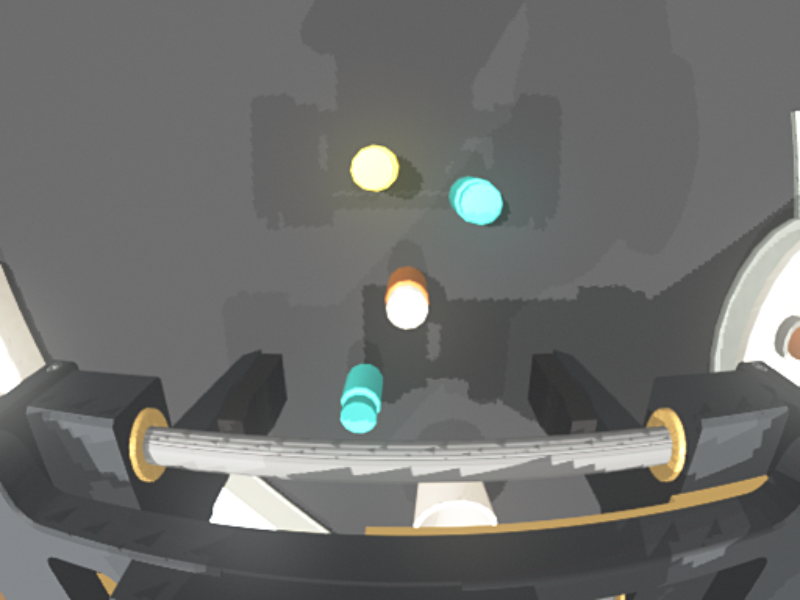

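```bash
python3 - <<'E'
from h import *
v=[.4532,-.2943]
arm.servo_line([*v,.06],rate=.12); arm.servo_line([*v,.017],rate=.06)
print(arm.read_tool_pos(),force()-np.load("F0.npy"))
grab(); print(arm.read_clock(),arm.read_finger_gap(),"mm",arm.read_finger_gap()*88)
arm.servo_line([*v,.05],rate=.08); arm.servo_line([*v,.17],rate=.2)
print(arm.read_finger_gap()*88, force()-np.load("F0.npy"))
arm.movep([.594,.021,.18],[180,0,80]); print(arm.read_clock())
P=optics.camera_params("wrist"); im=optics.camera("wrist"); cv2.imwrite("pics/w6.png",cv2.resize(im[:,:,::-1],(800,600)))
np.save("P6.npy",P,allow_pickle=True)
T=arm.read_tool_pos()
print(proj("wrist",[.5244,.0212,.052],P)*1.5625,"vialbase",proj("wrist",T-[0,0,.017],P)*1.5625,T)
E
```

```text
[ 0.45328768 -0.2944923   0.01712978] [-0.01923405  0.09465835 -0.30474761]
32.525 0.2640862950373412 mm 23.239593963286026
23.2776147750153 [-0.12096519 -0.03484401  0.49880903]
35.1333
[391.22248231 169.24319188] vialbase [408.13811968 359.35605703] [0.59362547 0.01856833 0.18002692]
```

View pics/w6.png

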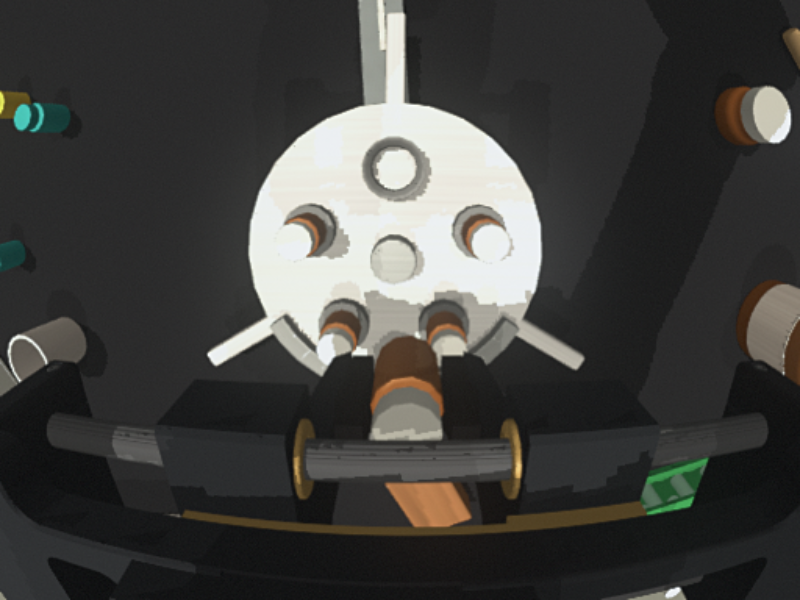

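```bash
python3 - <<'E'
from h import *
P=optics.camera_params("wrist"); T=arm.read_tool_pos(); im=optics.camera("wrist"); print(T,arm.read_tool_rot(),crop(im,(253,135),120,"pics/w7.png"))
np.save("P7.npy",P,allow_pickle=True)
E
```

```text
[0.59362547 0.01856833 0.18002692] [1.79992673e+02 4.15598946e-02 7.98082816e+01] (193, 90, 6.666666666666667)
```

View pics/w7.png

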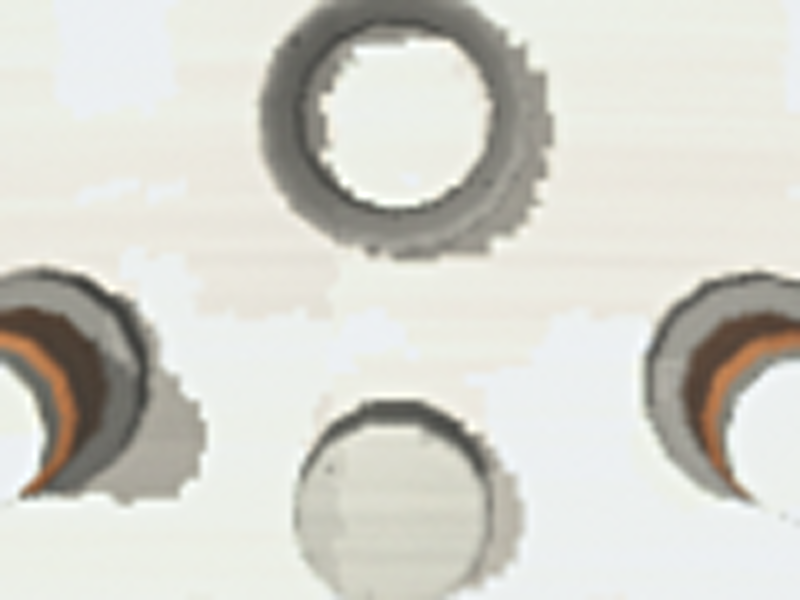

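```bash
python3 - <<'E'
from h import *
P=np.load("P7.npy",allow_pickle=True).item()
tp=lambda x,y,x0,y0,f:((x+.5)/f-.5+x0,(y+.5)/f-.5+y0)
c=(193,90,6.66667)
print("rim",onz("wrist",*tp(395,122,*c),.052,P),"floor",onz("wrist",*tp(401,118,*c),.040,P),"hub",onz("wrist",*tp(392,512,*c),.06,P))
p=[.5243,.0222]
arm.servo_line([*p,.16],[180,0,80],rate=.12); print(arm.read_tool_pos(),arm.read_clock())
arm.servo_line([*p,.095],rate=.1); print(arm.read_tool_pos(),arm.read_clock())
P=optics.camera_params("wrist"); im=optics.camera("wrist"); cv2.imwrite("pics/w8.png",cv2.resize(im[:,:,::-1],(800,600)))
np.save("P8.npy",P,allow_pickle=True)
im=optics.camera("scene");crop(im,(265,195),80,"pics/s8.png")
E
```

```text
rim [0.52431476 0.0224435  0.052     ] floor [0.52405776 0.02300742 0.04      ] hub [0.57626902 0.01266287 0.06      ]
[0.52521894 0.02212931 0.16041341] 35.9917
[0.52470742 0.02201264 0.09531845] 36.7917
```

View pics/w8.png

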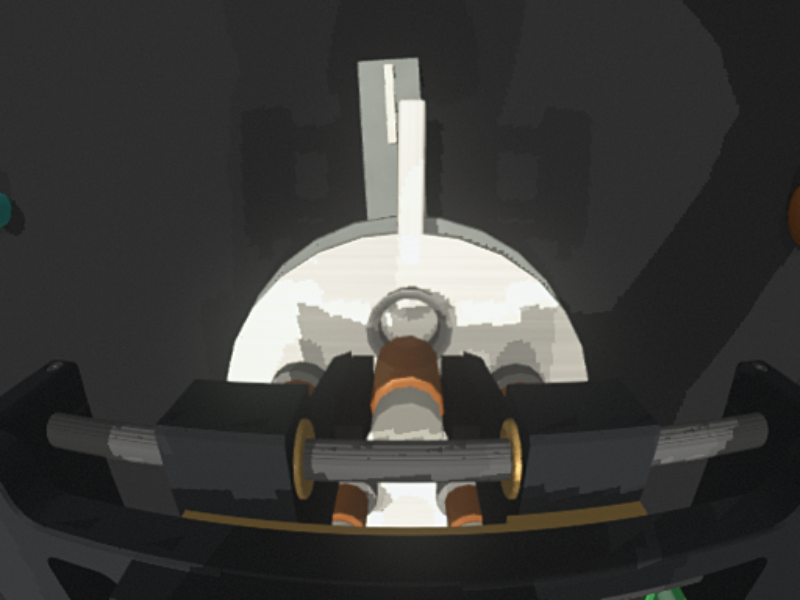

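View pics/s8.png

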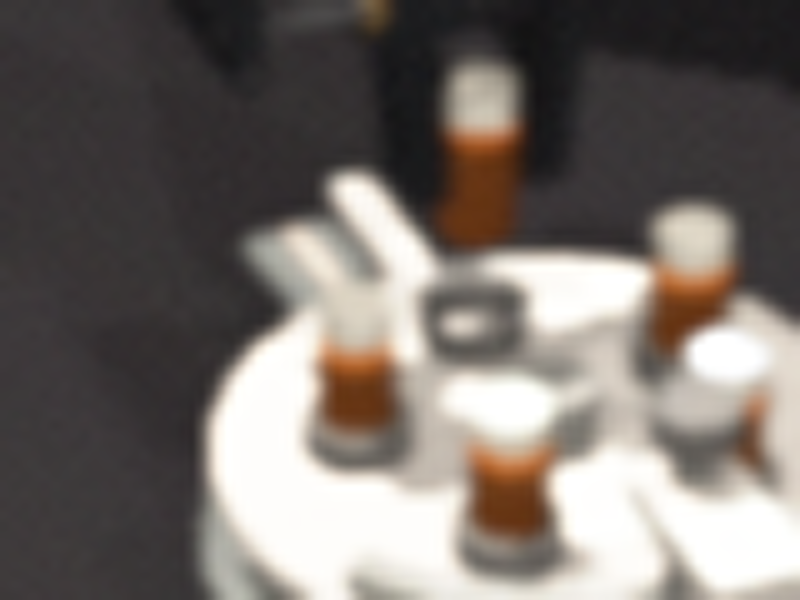

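```bash
python3 - <<'E'
from h import *
P=np.load("P8.npy",allow_pickle=True).item()
print("ring rim centre", onz("wrist",411.5/1.5625-.5,326.5/1.5625-.5,.052,P))
T=np.array([.52471,.02201,.0953]); d=np.array([-np.sin(np.radians(80)),np.cos(np.radians(80)),0])
for k in(.010,.012,.014): print(k,proj("wrist",T+d*k-[0,0,.017],P)*1.5625-.0)
for k in(.0165,.019): 
    R=np.array([.5243,.0228,.052]); print("rim near/far",proj("wrist",R+d*k,P)*1.5625, proj("wrist",R-d*k,P)*1.5625)
E
```

```text
ring rim centre [0.52114288 0.02374155 0.052     ]
0.01 [408.46979782 334.80037972]
0.012 [408.47662432 329.8121872 ]
0.014 [408.48336083 324.78260055]
rim near/far [409.90568568 296.39716535] [409.73472987 367.06046875]
rim near/far [409.91723172 290.71891069] [409.72071304 372.06078626]
```

```bash
python3 - <<'E'
from h import *
P=optics.camera_params("wrist");print(arm.read_tool_pos()); im=optics.camera("wrist"); c=crop(im,(262,220),100,"pics/w9.png"); print(c)
E
```

```text
[0.52486755 0.0221851  0.09564659]
(212, 182, 8.0)
```

View pics/w9.png

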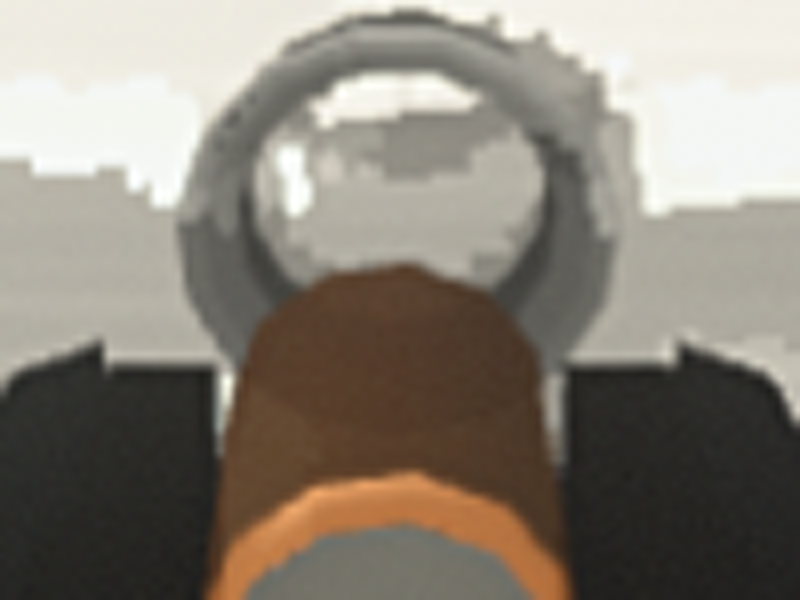

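```bash
python3 - <<'E'
from h import *
P=optics.camera_params("wrist"); T=arm.read_tool_pos(); im=optics.camera("wrist")
d=np.array([-np.sin(np.radians(80)),np.cos(np.radians(80)),0])
big=cv2.resize(im[182:257,212:312,::-1],None,fx=8,fy=8,interpolation=cv2.INTER_CUBIC)
def circ(c,r,col):
    pts=[]
    for a in np.linspace(0,2*np.pi,60):
        q=proj("wrist",np.array(c)+r*np.array([np.cos(a),np.sin(a),0]),P); pts.append(((q-[212,182]+.5)*8-.5))
    cv2.polylines(big,[np.int32(pts)],True,col,1)
x,y=.5228,.0226
circ([x,y,.052],.0165,(0,0,255)); circ([x,y,.038],.0135,(0,255,0)); 
e=-d*.0016
circ(T+e-[0,0,.017],.012,(255,255,0)); circ(T+e+[0,0,.033],.0105,(255,0,255)); circ(T+e+[0,0,.022],.0105,(255,0,255))
cv2.imwrite("pics/w10.png",big); print(T,arm.read_clock())
E
```

```text
[0.52480353 0.02225788 0.09560209] 36.9917
```

View pics/w10.png

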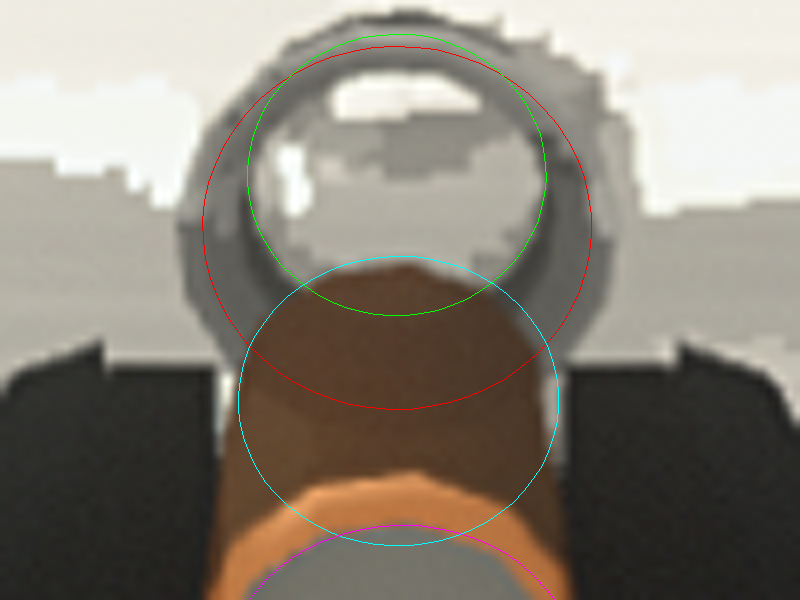

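```bash
cat >> h.py <<'E'
def overlay(name,x,y,off):
    P=optics.camera_params("wrist"); T=arm.read_tool_pos(); im=optics.camera("wrist")
    d=np.array([-np.sin(np.radians(80)),np.cos(np.radians(80)),0])
    big=cv2.resize(im[182:257,212:312,::-1],None,fx=8,fy=8,interpolation=cv2.INTER_CUBIC)
    def circ(c,r,col):
        pts=[(proj("wrist",np.array(c)+r*np.array([np.cos(a),np.sin(a),0]),P)-[212,182]+.5)*8-.5 for a in np.linspace(0,2*np.pi,60)]
        cv2.polylines(big,[np.int32(pts)],True,col,1)
    circ([x,y,.052],.0165,(0,0,255)); circ(T-d*off-[0,0,.017],.012,(255,255,0))
    cv2.imwrite(name,big); print(T,arm.read_clock())
E
python3 - <<'E'
from h import *
g=np.array([.5213,.0229]); cmd=g.copy()
arm.servo_line([*cmd,.085],rate=.05)
cmd+=g-arm.read_tool_pos()[:2]
arm.servo_line([*cmd,.073],rate=.05); arm.pause(.1)
overlay("pics/w11.png",.5228,.0226,.0017)
F=force(); np.save("F1.npy",F); np.save("cmd.npy",cmd); print(cmd,F)
im=optics.camera("scene");crop(im,(265,195),80,"pics/s11.png")
E
```

```text
[0.52183516 0.02279863 0.0730063 ] 37.8917
[0.52177004 0.02288785] [-0.33734303  0.37096158 -0.07795468]
```

View pics/w11.png

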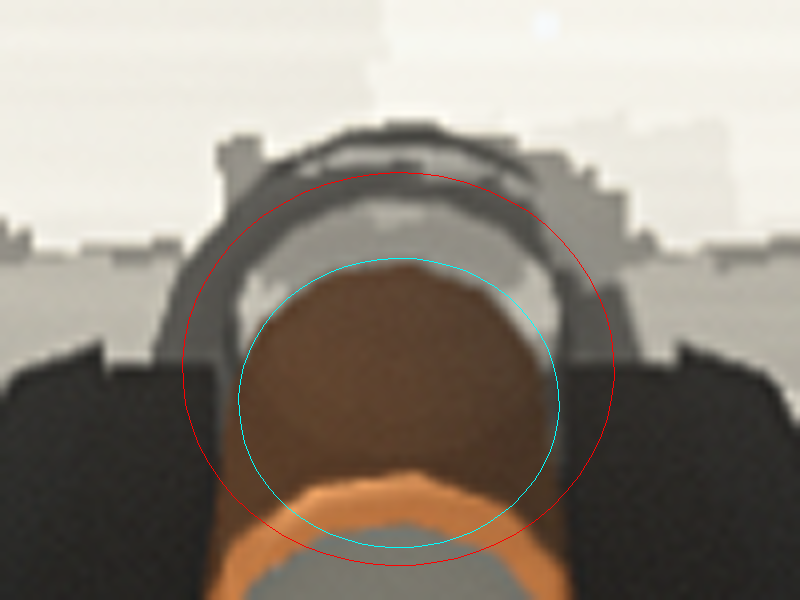

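View pics/s11.png

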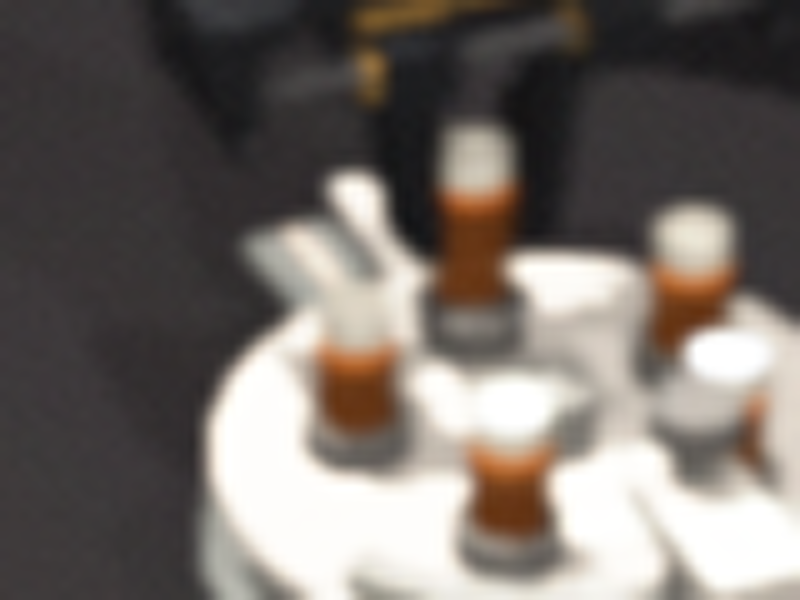

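```bash
python3 - <<'E'
from h import *
cmd=np.load("cmd.npy")+[-.0008,0]; F1=np.load("F1.npy")
for z in [.069,.067,.065,.063,.061,.059,.0575,.0565]:
    arm.servo_line([*cmd,z],rate=.025)
    f=force(5)-F1; T=arm.read_tool_pos(); print(round(arm.read_clock(),2),np.round(T,4),np.round(f,1))
    if np.linalg.norm(f)>7: print("STOP");break
overlay("pics/w12.png",.5228,.0226,.0017)
im=optics.camera("scene");crop(im,(265,195),80,"pics/s12.png")
E
```

```text
38.26 [0.5208 0.0229 0.0688] [ 0.9 -0.7  0. ]
38.51 [0.5209 0.0229 0.0669] [ 0.5 -0.9 -0.2]
38.76 [0.5209 0.0229 0.0649] [-0.2 -0.1  0.2]
39.01 [0.5209 0.0229 0.0629] [ 0.4 -0.4 -0. ]
39.26 [0.5209 0.0229 0.0609] [ 0.7 -0.7 -0.6]
39.51 [0.5209 0.0229 0.0589] [ 1.  -0.9 -0.2]
39.76 [0.5209 0.0229 0.0574] [ 0.2  0.  -0.2]
40.01 [0.5209 0.0229 0.0565] [ 0.1  0.  -0.2]
[0.5209323  0.02290315 0.05645763] 40.0583
```

View pics/w12.png

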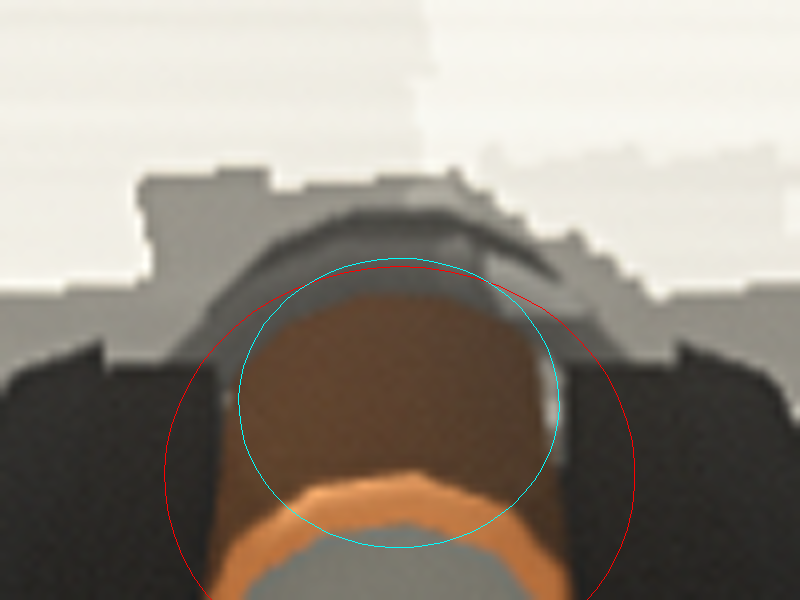

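View pics/s12.png

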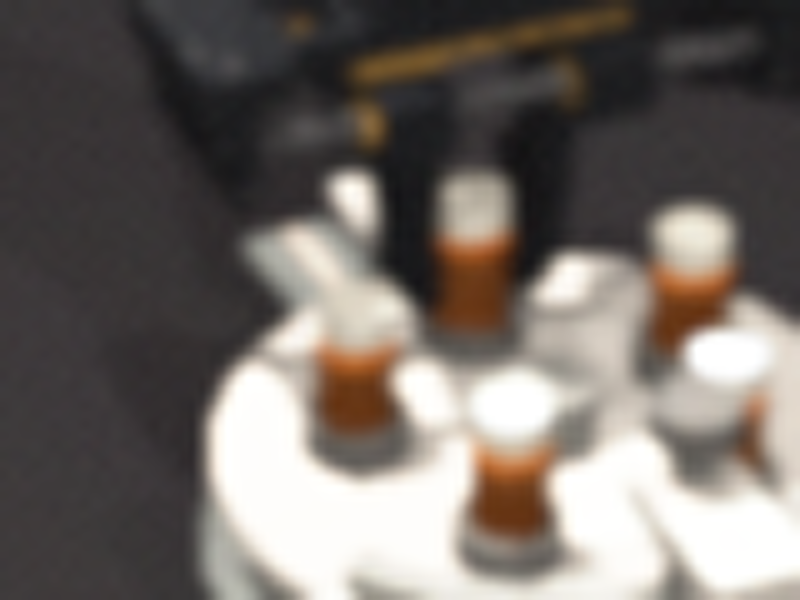

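```bash
python3 - <<'E'
from h import *
F1=np.load("F1.npy"); c=np.load("cmd.npy")+[-.0008,0]
arm.servo_line([*c,.0558],rate=.01); print(force(5)-F1)
release(); print(arm.read_clock(),arm.read_finger_gap(),force(5)-F1)
T=arm.read_tool_pos()
arm.servo_line([T[0],T[1],.12],rate=.06); arm.servo_line([T[0],T[1],.2],rate=.15)
P=optics.camera_params("wrist"); im=optics.camera("wrist"); cv2.imwrite("pics/w13.png",cv2.resize(im[:,:,::-1],(800,600)))
im=optics.camera("scene");crop(im,(285,215),130,"pics/s13.png")
arm.movep([.42,-.2,.25],[180,0,80]); 
im=optics.camera("top");crop(im,(242,203),130,"pics/t13.png"); cv2.imwrite("pics/t13f.png",im[:,:,::-1])
print(arm.read_clock())
E
```

```text
[-0.11235412 -1.21025829 -0.05936119]
41.4 0.9984808138778468 [ 0.0445716  -0.39718204  0.90704725]
44.4333
```

View pics/w13.png

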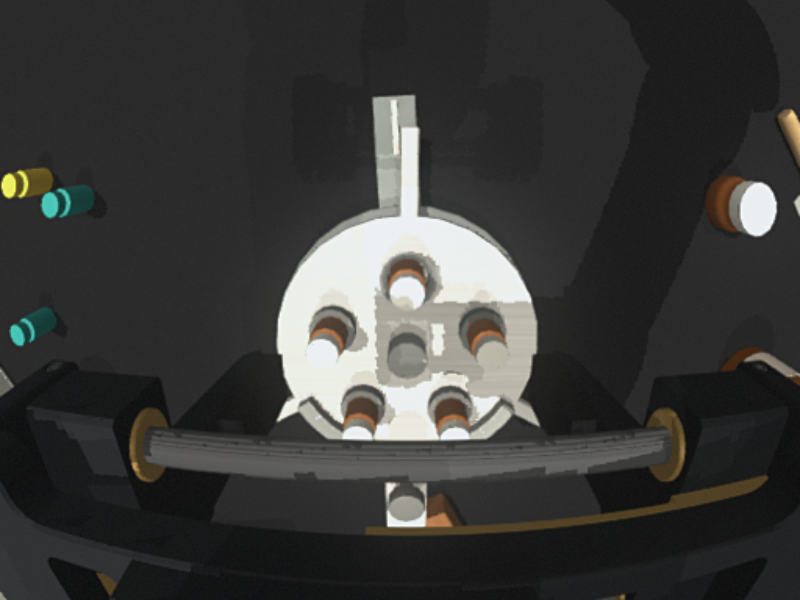

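View pics/s13.png

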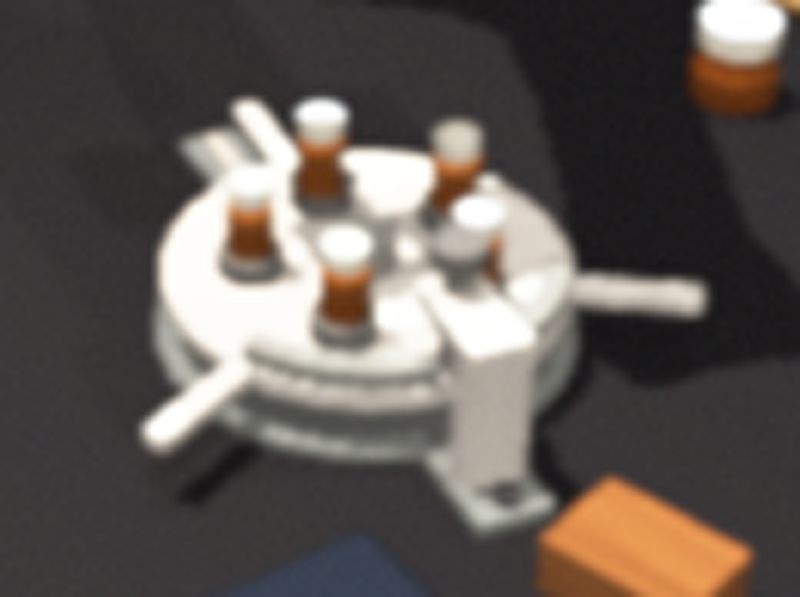

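View pics/t13.png

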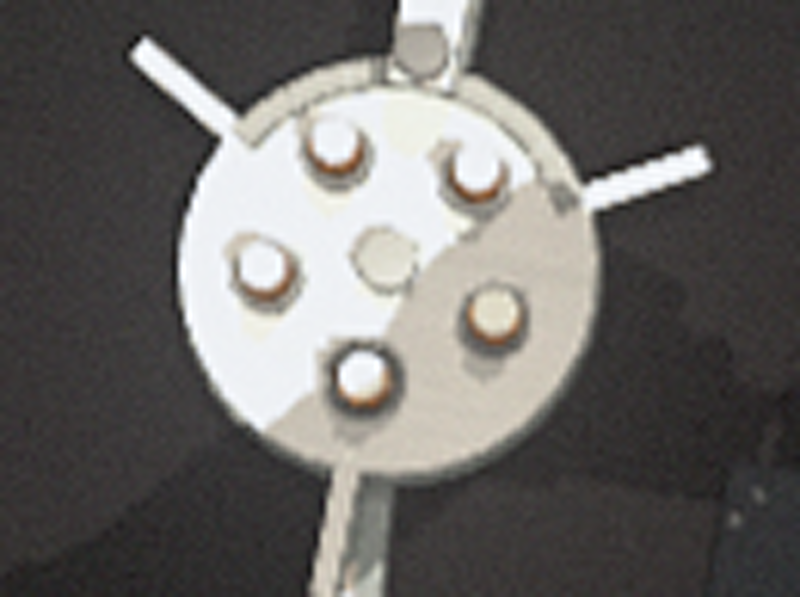

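```bash
python3 - <<'E'
from h import *
arm.job_done(); print(arm.read_clock())
E
```

```text
the job is handed in; nothing more can be done
the job is handed in; nothing more can be done
```

The carousel is locked at the index gap and the amber vial is seated upright in the empty pocket. I handed the job in at about 44.5 s; no verdict is reported.

**Turning and leaning:** I pushed the spoke clockwise with closed fingers at about 13 mm/s or slower, against roughly 2 N of drag. The force fell to zero as the plunger dropped in, then climbed at the hard stop. I then leaned on the spoke at 8.9 to 9.7 N for 1.2 s and backed off.

**Loading the vial:** I picked the amber, white-capped vial, not the turquoise or yellow ones. It went into the collar with no wrist reading above about 1.3 N, and I released it roughly 1 mm above the floor.

**Last checks in the pictures:**
- **Vial:** it stands upright in the pocket, with its cap at about the same height as its four neighbours.
- **Lock:** the knob is down and the spokes have not moved since locking.
- **Index:** the pocket lies an estimated 4 to 5 mm off the index line, against a limit of 6.5 mm. This was worked out from the pictures, so it is the least certain check.
- **Bystanders:** I saw none of them shifted, but I did not measure their positions.

**What disagreed:** the cameras put the pocket up to about 16 mm apart in x. Most of that came from two rough readings: the scene camera, and the wrist camera seeing the pocket at the edge of its view. For the placing I used the close wrist view, comparing the held vial directly with the collar.

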